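# Open the touch-latch tea cupboard

### The arm

A 6-joint arm with a two-finger parallel gripper is mounted at the origin on the work surface. World frame = base frame: x ahead of the robot, y to its left, z up, the work surface at z = 0. Lengths are in mm, angles in rad, forces in N, time in s.
With the tool pointing down it reaches from about 300 to 775 mm from the base axis. Payload 14.6 kg.
Tool frame: the origin (TCP) lies midway between the tips of the shut fingers; the grasp point (between the pads) lies 19 mm behind it; z points along the fingers, y is the direction in which the jaws open and shut (so a half turn about z gives the same grasp; the last joint's range is limited). The gripper opens to 94 mm and grips with 3 to 60 N. Pads are 16 mm wide; open, the fingers measure 119 mm over their backs; the gripper's body (75 mm by 177 mm) begins 78 mm behind the grasp point.
Start: joints at [-1.38, 0.3, 1.521, -0, 1.321, -0.067], TCP at [140.218, -531.816, 205.446] pointing down, gripper open.
Joint ranges: [-3.03, 3.03], [-0.79, 2.21], [0.23, 2.52], [-1.04, 4.18], [0, 3.07], [-2.55, 2.55]. Speed limits (rad/s): [2.22, 2.22, 2.57, 3.14, 3.14, 3.14].

### API

Orientations are given as [roll, pitch, yaw] about the fixed x, y, z axes, in that order (R = Rz(yaw) Ry(pitch) Rx(roll)).
In Python, from cell import manip, camera gives the robot as it stands. The module is installed in compiled form; this text tells all that it offers.
- The arm moves only by the tool jog_arm, never from a script. Its argument "commands" is a list of rows, each a list of 7 numbers: the shift along the world's x, y, z in units of 1 m (1.0 is 1 m), then the turn, a rotation vector about the world's x, y, z in units of 120 degrees (1.0 is 120 degrees), then the opening, from 0 (shut) to 1 (fully open). In form: [[x, y, z, ax, ay, az, grip], ...]. A call has exactly 10 rows; each row is the pose to reach, as a shift and turn from the pose commanded when the call began; what a row does not reach only later rows make up. A row lasts 1/8 s, in which the tool goes at most 62.5 mm and 10.7 degrees, less where a joint would pass 70% of its speed; a pose out of reach is approached as far as the arm can. A call with a number of a shift or a turn outside -1 to 1 is refused whole. A call with a gripper value outside its range is refused whole. The fingers move at their own pace and stop on an object; "grip_force" is the grip in N (left out, the last holds). Time passes only in rows, so rows that repeat a pose let the fingers close, or fill a call up. It gives the time, the measured TCP pose, the force and the opening at its end, in the units of the state.
- manip.read_state(): the state, without advancing time (a new reading comes with each control period).
- camera(name): name is "scene" or "top" or "wrist"; returns a dict with "pixels" (480x640x3 uint8, blue, green, red), "vertical_fov" (degrees; the focal length in pixels is half the picture's height over the tangent of half this angle, whatever the lens; pixels are square), "cx", "cy" (the principal point, pixels), "rvec" (rotation vector, rad) and "tvec" (3), from world to camera coordinates, as OpenCV has them. Camera axes: x right, y down, z forward; pixel columns grow to the right and rows downward; lengths in mm; the calibration is good to about 2 mm. A picture is of the moment at which its call begins. There is no depth.
- manip.sign_off(): hands the job in, once; it reports no verdict.
The state is a dict: "clock": time; "joints": joint angles; "qd": joint speeds; "effort": joint torques, N m; "eef_pos": TCP position; "eef_rot": TCP orientation; "wrist_force": force on the tool from outside, world axes, zero at the start; "moment": the same for the moment, N m; "finger_gap": finger opening in mm.
Only numpy, scipy, OpenCV 4.12 (cv2) and the standard library are available. Lean on these libraries where they do the work, as an engineer would, in place of code of your own. Each camera call takes 0.05 s, during which the arm holds its last target.

### The job

Open the wider of the two handleless white cupboards, using fingers only to push: nothing is to be picked up, and nothing else on the ledge disturbed. First slide the closed honey pot along the ledge, away from the hinge side, until it is clear of the door's swing; then push on the door near its free (right-hand) edge so that the touch catch lets go and the door springs ajar, and swing the door wide open, to about a right angle, keeping it off the pot. Leave the narrow cupboard shut.

Things in the scene. Friction and masses are not known exactly. Their poses are not given: they have to be found in the camera images.
- wide_cupboard: The wider low cupboard, grey carcass 160 deep x 200 wide x 160 high, fixed to the ledge, with one handleless white door over its whole front. Origin on the ledge under the middle of the carcass's front edge (inner face of the closed door); x points into the cupboard, y to the hinge side (left seen from the robot), z up. The door's outer face is at x = -16 mm. It may stand left or right of the narrow cupboard, turned up to 12 degrees. Its top is at 160 mm.
- wide_door (a joint): Angle of the wide door, rad: 0 shut and latched, positive opening towards the robot, to 1.75. The door is 200 wide, 16 thick, from 4 to 156 mm up, vertical hinge. Pushed in to -0.021 (4 mm, about 4 N at the free edge; stop at -0.035, so press to 8-10 N) the catch lets go; as the finger backs off a spring pushes the door ajar to about 0.5. Beyond that it turns with slight friction and stays put.
- wide_hinge (a point): Hinge axis of the wide door at ledge height, in the plane of the door's inner face: 100 mm to +y of the cupboard's origin. Axes as the cupboard's; does not move with the door. Once the door is open, the spring plunger, 9 mm thick, sticks 40 mm out of the carcass front, 75 mm from the hinge, 100 mm up.
- wide_press (a point): Place to push: on the outer face of the wide door, 170 mm from the hinge (30 mm from the free edge), 115 mm above the ledge. Moves with the door; its x axis points through the door from outside to inside.
- honey_pot: Closed round white ceramic honey pot with a lid knob, 84 mm across (widest from 12 to 42 mm up), 83 high, about 0.4 kg, loose, standing in front of the wide door in its way. Origin at the centre of its underside.
- narrow_cupboard: The narrow cupboard, same look, 160 deep x 130 wide x 160 high, fixed; not to be opened. Origin and axes as for the wide one.
- narrow_door (a joint): Angle of the narrow cupboard's door, rad: 0 shut; it has the same kind of catch and must stay shut.
- tumbler: Glass tumbler, 66 across, 90 high, standing in front, beyond the hinge side of the wide door, out of its swing. Origin at the centre of its underside.
- bowl: Grey plastic cereal bowl, 110 across, 50 high, on top of the narrow cupboard, towards the back. Origin at the centre of its underside.
- strainer: Steel mesh tea strainer, 68 across, 30 high, with a wire handle 60 long, on top of the wide cupboard, towards the back. Origin at the centre of its underside.
- mug: Blue ceramic mug, 80 across, 90 high, far left on the ledge. Origin at the centre of its underside.
- canister: Steel canister, 90 across, 130 high, far right on the ledge. Origin at the centre of its underside.
- teaspoon: Steel teaspoon 150 long lying flat on the ledge far left, nearer the robot than the mug. Origin at its middle.
There are look-alikes about, which are no part of the job. What is shaped like the honey_pot but purple, red or yellow is not meant.

How it is judged:
By the outcome, as a careful person would: the job done as asked, in the order asked, and still so for the second after the job is handed in, with the robot touching nothing.
It also fails if it takes over 69 s, if anything falls off the work surface, if the arm or the gripper's body presses on something with over 40 N, if the wrist force passes 120 N, or if a joint passes its speed limit or range.

## Working session

There is one attempt and no reset: what is moved stays moved. The work goes in short steps, Python scripts to look and compute and a tool call to move; the robot and the scene stay as the last step left them, time stands still between calls to the robot, and variables do not carry over. Pictures are saved under pics/ and viewed, and the job is handed in when it is done.

Besides the shell and the picture viewer there is one more tool, called as name([rows], argument=value, ...), one row to a line, values as JSON. jog_arm: Moves the arm, as the interface text tells. Its arguments: {"type":"object","properties":{"commands":{"type":"array","items":{"type":"array","items":{"type":"number"}}},"grip_force":{"type":"number"}},"required":["commands"]}

```bash
mkdir -p pics
cat > h.py <<'E'
import numpy as np, cv2
from cell import manip, camera
def cam(n):
    c=camera(n); f=240/np.tan(np.radians(c["vertical_fov"])/2)
    K=np.array([[f,0,c["cx"]],[0,f,c["cy"]],[0,0,1]]); R=cv2.Rodrigues(np.array(c["rvec"],float))[0]
    return np.array(c["pixels"]),K,R,np.array(c["tvec"],float).ravel()
def plane(C,u,v,z):
    _,K,R,t=C; o=-R.T@t; d=R.T@np.linalg.inv(K)@np.array([u,v,1.]); return o+d*(z-o[2])/d[2]
def proj(C,p):
    _,K,R,t=C; q=K@(R@np.array(p,float)+t); return q[:2]/q[2]
E
python3 - <<'E'
from h import *
s=manip.read_state(); print(s)
for n in("scene","top","wrist"):
    C=cam(n); cv2.imwrite(f"pics/{n}0.png",C[0]); print(n,C[1][0,0],-C[2].T@C[3])
E
```

```text
{'clock': 0.0, 'joints': array([-1.37957129e+00,  3.00472035e-01,  1.52155406e+00, -3.87313467e-05,
        1.32072526e+00, -6.66218524e-02]), 'qd': array([-1.50051653e-03, -1.15116864e-03, -1.85718000e-03, -5.69570277e-04,
       -4.69802163e-05, -4.41876164e-04]), 'effort': array([ 1.14683928e-03, -5.31800795e+01, -3.52740633e+01,  7.08815921e-02,
        2.44557374e-02, -1.05990912e-04]), 'eef_pos': array([ 140.17587102, -531.56894382,  204.89725709]), 'eef_rot': array([-3.14043403e+00, -3.97050874e-05,  2.57856473e-01]), 'wrist_force': array([-0.14151315,  0.375721  , -0.00564979]), 'moment': array([-0.00136464, -0.01152001,  0.01511352]), 'finger_gap': 93.93772053732846}
scene 502.4165787961003 [1069.60717948  951.83853395 1130.12935122]
top 516.7160805451506 [ 370.4696227    18.05442996 1447.25988604]
wrist 413.05717875407464 [ 213.7824887  -511.96434257  384.60518609]
```

View pics/top0.png

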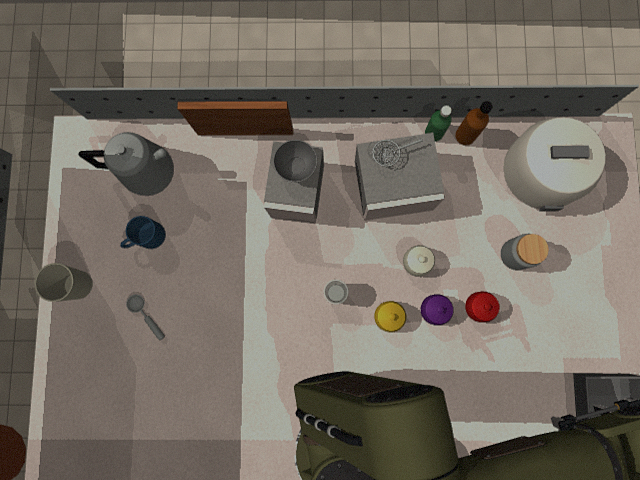

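View pics/scene0.png

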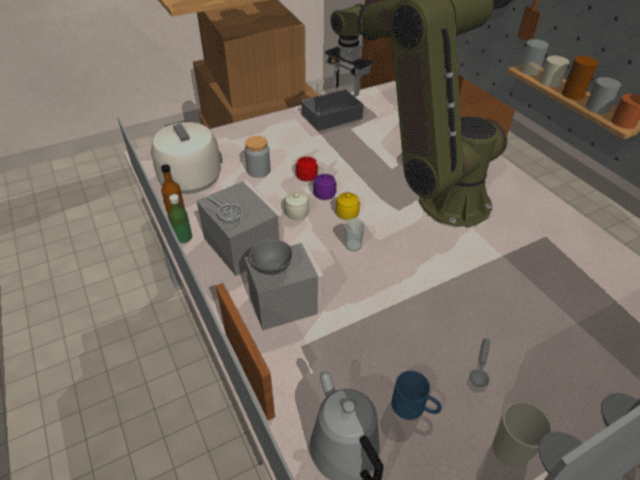

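The top view has the robot's x running up and y to the left. The narrow cupboard is at about (293,180). The wide one is at about (400,178), with its door edge from (365,214) to (443,200). The honey pot is at (419,260) and the tumbler at (336,292). The look-alikes are yellow (390,316), purple (437,309) and red (482,306), and the canister is at (528,250).

Run:
```python
from h import *
C=cam("top"); im=C[0]
c=im[120:340,250:560]; cv2.imwrite("pics/topz.png",cv2.resize(c,None,fx=2.5,fy=2.5,interpolation=cv2.INTER_CUBIC))
S=cam("scene");c=S[0][130:330,180:400]; cv2.imwrite("pics/scz.png",cv2.resize(c,None,fx=2.9,fy=2.9,interpolation=cv2.INTER_CUBIC))
```

```text
(no output)
```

View pics/topz.png

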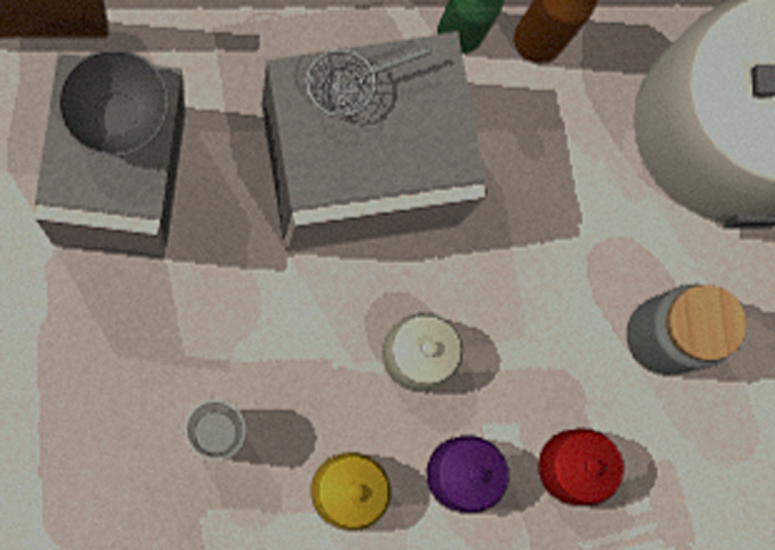

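View pics/scz.png

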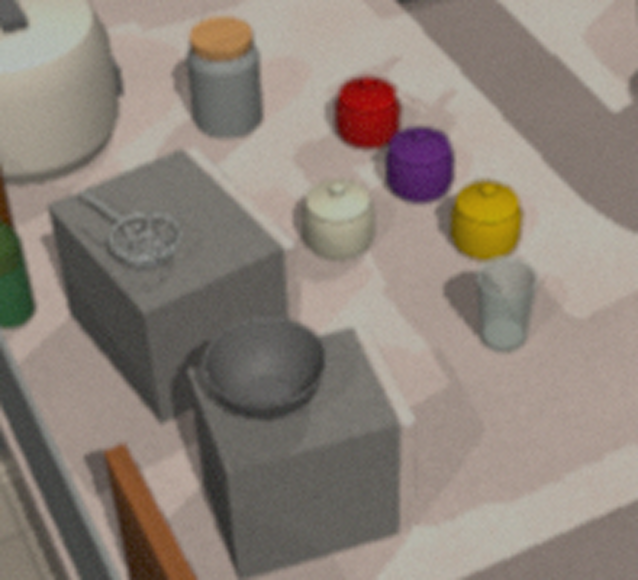

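Run:
```python
from h import *
C=cam("top"); im=C[0]
Z=lambda x,y:(250+(x+.5)/2.5-.5,120+(y+.5)/2.5-.5)
P=lambda x,y,z:plane(C,*Z(x,y),z)
for n,x,y,z in [("outL",292,223,156),("outR",484,196,156),("inL",294,212,156),("inR",484,185,156),("ncOutL",39,220,156),("ncOutR",157,235,156),("backL",267,62,160),("backR",459,32,160)]:
    print(n,P(x,y,z).round(1))
hsv=cv2.cvtColor(im,cv2.COLOR_BGR2HSV)
# circle outlines: centre at z~30 by hand box in zoom (x0,x1,y0,y1)
for n,b,z in [("pot",(383,462,314,392),40),("purple",(428,510,436,512),40),("red",(540,624,429,505),40),("yellow",(311,390,453,530),40),("canTop",(667,745,286,361),130),("tumTop",(188,245,402,459),85)]:
    x0,x1,y0,y1=b; p=P((x0+x1)/2,(y0+y1)/2,z); print(n,p.round(1),"w",np.linalg.norm(P(x0,(y0+y1)/2,z)-P(x1,(y0+y1)/2,z)).round(1))
print("knob",P(433,349,82))
S=cam("scene"); Y=lambda x,y:(180+(x+.5)/2.9-.5,130+(y+.5)/2.9-.5)
print("sc pot",plane(S,*Y(339,225),40), "wideR top",plane(S,*Y(185,152),160),"L",plane(S,*Y(291,247),156))
```

```text
outL [632.9 -64.5 156. ]
outR [ 660.4 -260.3  156. ]
inL [644.3 -66.6 156. ]
inR [ 671.9 -260.7  156. ]
ncOutL [636.7 193.5 156. ]
ncOutR [620.8  73.  156. ]
backL [801.8 -40.3 160. ]
backR [ 833.3 -239.4  160. ]
pot [ 511.5 -212.6   40. ] w 86.1
purple [ 380.7 -259.1   40. ] w 88.0
red [ 388.1 -380.6   40. ] w 90.1
yellow [ 362.1 -131.4   40. ] w 84.8
canTop [ 532.3 -487.9  130. ] w 79.4
tumTop [425.7  12.7  85. ] w 59.8
knob [ 511.49049535 -216.89769726   82.        ]
sc pot [ 522.98317089 -189.57226104   40.        ] wideR top [ 675.84817752 -248.12449959  160.        ] L [638.92873977 -60.29427957 156.        ]
```

jog_arm([
  [0.361,0.383,0,0,0,0.702,0.55],
  [0.361,0.383,0,0,0,0.702,0.55],
  [0.361,0.383,0,0,0,0.702,0.55],
  [0.361,0.383,0,0,0,0.702,0.55],
  [0.361,0.383,0,0,0,0.702,0.55],
  [0.361,0.383,0,0,0,0.702,0.55],
  [0.361,0.383,0,0,0,0.702,0.55],
  [0.361,0.383,0,0,0,0.702,0.55],
  [0.361,0.383,0,0,0,0.702,0.55],
  [0.361,0.383,0,0,0,0.702,0.55],
], grip_force=20)

```text
clock: 1.6
eef_pos: [501.9, -147.5, 205.1]
eef_rot: [-3.141, -0.0, 1.731]
wrist_force: [0.6, -0.8, -1.4]
finger_gap: 51.7
```

Run:
```python
from h import *
C=cam("wrist"); im=C[0].copy()
for p in [(501,-149,15),(511,-213,40),(645,-65,156),(673,-262,156)]:
    q=proj(C,p); print(p,q.round()); cv2.circle(im,tuple(int(x) for x in q),4,(0,0,255),1)
cv2.imwrite("pics/w1.png",im)
S=cam("scene"); cv2.imwrite("pics/s1.png",S[0])
```

```text
(501, -149, 15) [313. 219.]
(511, -213, 40) [312. 296.]
(645, -65, 156) [597. 165.]
(673, -262, 156) [538. 465.]
```

View pics/w1.png

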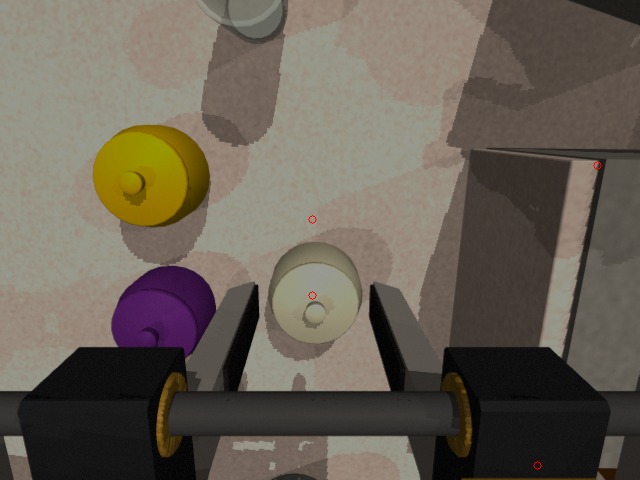

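The wrist view shows the white pot at (315,295), in line with the push axis. The wide door's hinge corner is at (598,158), within about 4 mm of my estimate. Next I'll lower the fingers.

jog_arm([
  [0,0,-0.05,0,0,0,0.53],
  [0,0,-0.1,0,0,0,0.53],
  [0,0,-0.14,0,0,0,0.53],
  [0,0,-0.17,0,0,0,0.53],
  [0,0,-0.185,0,0,0,0.53],
  [0,0,-0.19,0,0,0,0.53],
  [0,0,-0.19,0,0,0,0.53],
  [0.001,-0.008,-0.19,0,0,0,0.53],
  [0.002,-0.016,-0.19,0,0,0,0.53],
  [0.003,-0.02,-0.19,0,0,0,0.53],
])

```text
clock: 2.95
eef_pos: [504.5, -169.5, 15.8]
eef_rot: [3.141, 0.0, 1.728]
wrist_force: [0.3, 2.1, 1.0]
finger_gap: 49.8
```

jog_arm([
  [0.002,-0.011,0,0,0,0,0.53],
  [0.0035,-0.022,0,0,0,0,0.53],
  [0.005,-0.033,0,0,0,0,0.53],
  [0.007,-0.044,0,0,0,0,0.53],
  [0.0085,-0.055,0,0,0,0,0.53],
  [0.01,-0.066,0,0,0,0,0.53],
  [0.012,-0.077,0,0,0,0,0.53],
  [0.014,-0.088,0,0,0,0,0.53],
  [0.0155,-0.098,0,0,0,0,0.53],
  [0.017,-0.104,0,0,0,0,0.53],
])

```text
clock: 4.2
eef_pos: [521.2, -273.5, 15.4]
eef_rot: [-3.141, -0.0, 1.728]
wrist_force: [-0.6, 4.6, 4.2]
finger_gap: 49.9
```

jog_arm([
  [-0.003,0.02,0,0,0,0,0.53],
  [-0.006,0.04,0,0,0,0,0.53],
  [-0.006,0.04,0.05,0,0,0,0.4],
  [-0.006,0.04,0.11,0,0,0,0.2],
  [-0.006,0.04,0.17,0,0,0,0],
  [-0.006,0.04,0.2,0,0,0,0],
  [-0.006,0.04,0.2,0,0,-0.08,0],
  [-0.006,0.04,0.2,0,0,-0.16,0],
  [-0.006,0.04,0.2,0,0,-0.24,0],
  [-0.006,0.04,0.2,0,0,-0.32,0],
])

```text
clock: 5.45
eef_pos: [515.1, -231.2, 215.2]
eef_rot: [-3.141, 0.0, 1.053]
wrist_force: [-0.5, -0.5, -0.8]
finger_gap: 0.1
```

Run:
```python
from h import *
C=cam("top"); cv2.imwrite("pics/t2.png",cv2.resize(C[0][120:340,250:560],None,fx=2.5,fy=2.5,interpolation=cv2.INTER_CUBIC))
C=cam("scene"); cv2.imwrite("pics/s2.png",cv2.resize(C[0][130:330,180:400],None,fx=2.9,fy=2.9,interpolation=cv2.INTER_CUBIC))
```

```text
(no output)
```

View pics/t2.png

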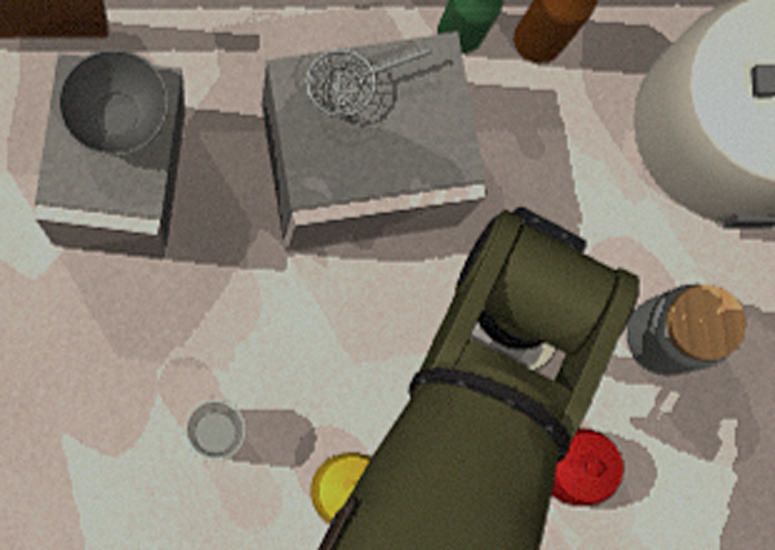

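View pics/s2.png

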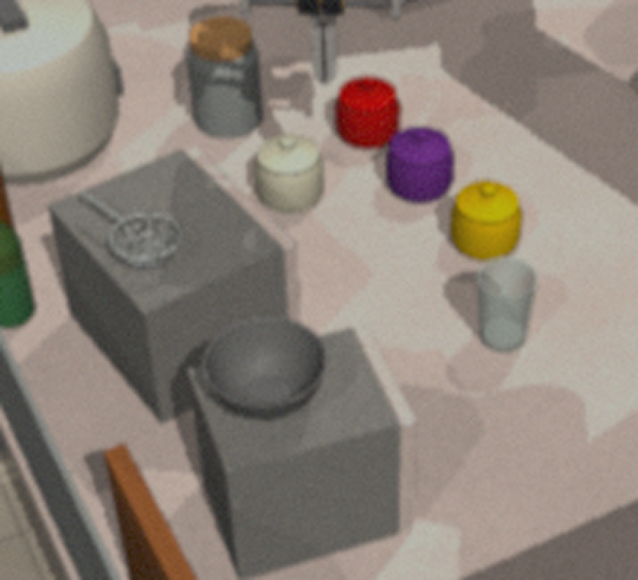

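jog_arm([
  [0.01,-0.001,0,0,0,-0.08,0],
  [0.03,-0.004,0,0,0,-0.16,0],
  [0.05,-0.006,0,0,0,-0.24,0],
  [0.07,-0.009,0,0,0,-0.32,0],
  [0.092,-0.012,0,0,0,-0.4,0],
  [0.092,-0.012,-0.02,0,0,-0.428,0],
  [0.092,-0.012,-0.05,0,0,-0.428,0],
  [0.092,-0.012,-0.08,0,0,-0.428,0],
  [0.092,-0.012,-0.11,0,0,-0.428,0],
  [0.092,-0.012,-0.11,0,0,-0.428,0],
])

```text
clock: 6.8
eef_pos: [606.2, -243.5, 103.3]
eef_rot: [-3.139, 0.004, 0.166]
wrist_force: [-0.6, 0.6, -0.2]
finger_gap: 0.3
```

Run:
```python
from h import *
S=cam("scene"); Y=lambda x,y:(180+(x+.5)/2.9-.5,130+(y+.5)/2.9-.5)
print("pot scene", plane(S,*Y(289,176),40)-[11.5,23,0])
C=cam("wrist"); im=C[0].copy()
for p in [(656,-235,115),(645,-65,156),(673,-262,156)]:
    q=proj(C,p); print(q); cv2.circle(im,tuple(int(x) for x in q),4,(0,0,255),1)
cv2.imwrite("pics/w3.png",im)
cv2.imwrite("pics/s3.png",cv2.resize(S[0][130:330,180:400],None,fx=2.9,fy=2.9,interpolation=cv2.INTER_CUBIC))
```

```text
pot scene [ 524.16038486 -319.66247652   40.        ]
[312.28759467 196.93933254]
[-239.74144938  162.06405132]
[406.6471491  178.02185524]
```

View pics/w3.png

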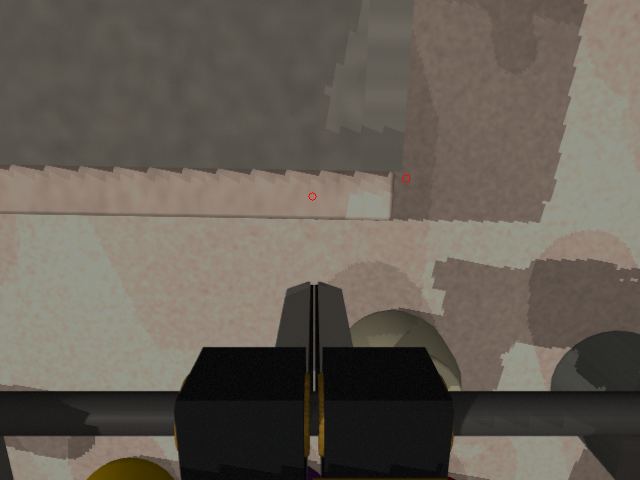

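View pics/s3.png

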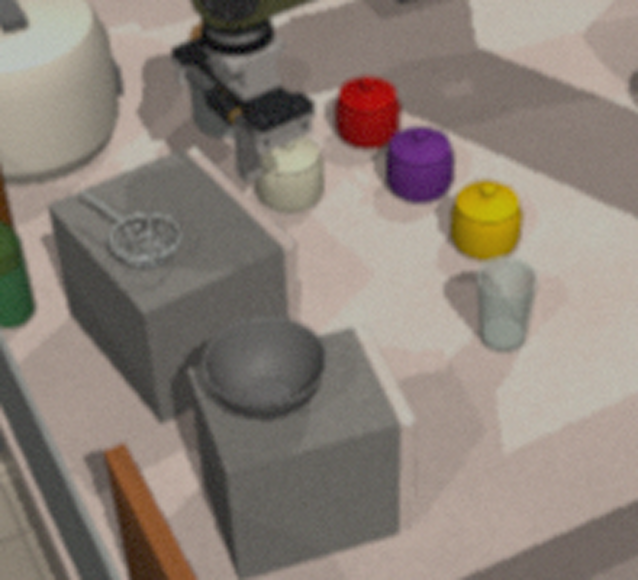

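jog_arm([
  [0.012,0.002,0,0,0,0,0],
  [0.022,0.0035,0,0,0,0,0],
  [0.028,0.0045,0,0,0,0,0],
  [0.032,0.005,0,0,0,0,0],
  [0.034,0.0055,0,0,0,0,0],
  [0.036,0.0055,0,0,0,0,0],
  [0.037,0.006,0,0,0,0,0],
  [0.038,0.006,0,0,0,0,0],
  [0.039,0.006,0,0,0,0,0],
  [0.04,0.006,0,0,0,0,0],
])

```text
clock: 8.15
eef_pos: [646.9, -238.8, 105.4]
eef_rot: [-3.141, 0.001, 0.161]
wrist_force: [-4.6, 1.5, 1.4]
finger_gap: 0.4
```

jog_arm([
  [0.001,0,0,0,0,0,0],
  [0.002,0,0,0,0,0,0],
  [0.003,0.0005,0,0,0,0,0],
  [0.003,0.0005,0,0,0,0,0],
  [0.003,0.0005,0,0,0,0,0],
  [0.003,0.0005,0,0,0,0,0],
  [0.003,0.0005,0,0,0,0,0],
  [0.003,0.0005,0,0,0,0,0],
  [0.003,0.0005,0,0,0,0,0],
  [0.003,0.0005,0,0,0,0,0],
])

```text
clock: 9.4
eef_pos: [650.2, -238.4, 105.5]
eef_rot: [3.141, 0.0, 0.161]
wrist_force: [-3.7, -3.9, 1.4]
finger_gap: 0.4
```

jog_arm([
  [0.001,0,0,0,0,0,0],
  [0.002,0,0,0,0,0,0],
  [0.002,0,0,0,0,0,0],
  [0.003,0,0,0,0,0,0],
  [0.003,0,0,0,0,0,0],
  [0.003,0,0,0,0,0,0],
  [0.003,0,0,0,0,0,0],
  [0.003,0,0,0,0,0,0],
  [0.003,0,0,0,0,0,0],
  [0.003,0,0,0,0,0,0],
])

```text
clock: 10.65
eef_pos: [652.6, -238.2, 105.4]
eef_rot: [-3.141, 0.002, 0.162]
wrist_force: [-9.6, -1.3, 4.0]
finger_gap: 0.4
```

jog_arm([
  [-0.004,-0.0005,0,0,0,0,0],
  [-0.012,-0.002,0,0,0,0,0],
  [-0.026,-0.004,0,0,0,0,0],
  [-0.045,-0.006,0,0,0,0,0],
  [-0.065,-0.008,0,0,0,0,0],
  [-0.085,-0.01,0.005,0,0,0,0],
  [-0.105,-0.01,0.02,0,0,0,0],
  [-0.12,-0.01,0.05,0,0,0,0],
  [-0.12,-0.01,0.09,0,0,0,0],
  [-0.12,-0.01,0.11,0,0,0,0],
])

```text
clock: 11.9
eef_pos: [533.4, -248.5, 217.9]
eef_rot: [3.14, -0.003, 0.161]
wrist_force: [0.5, -0.1, 0.5]
finger_gap: 0.1
```

Run:
```python
from h import *
C=cam("top"); cv2.imwrite("pics/t4.png",cv2.resize(C[0][120:340,250:560],None,fx=2.5,fy=2.5,interpolation=cv2.INTER_CUBIC))
C=cam("wrist"); cv2.imwrite("pics/w4.png",C[0])
print(manip.read_state()["wrist_force"])
```

```text
[-0.08466869  0.46209069 -0.03680421]
```

View pics/t4.png

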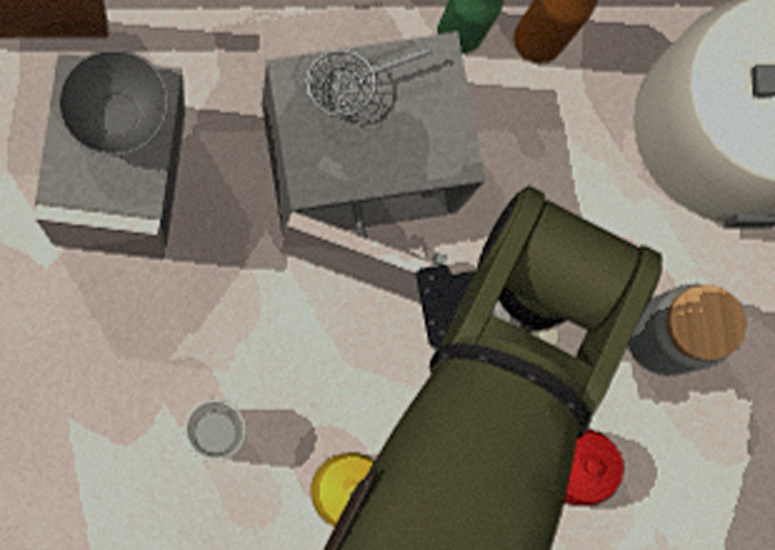

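View pics/w4.png

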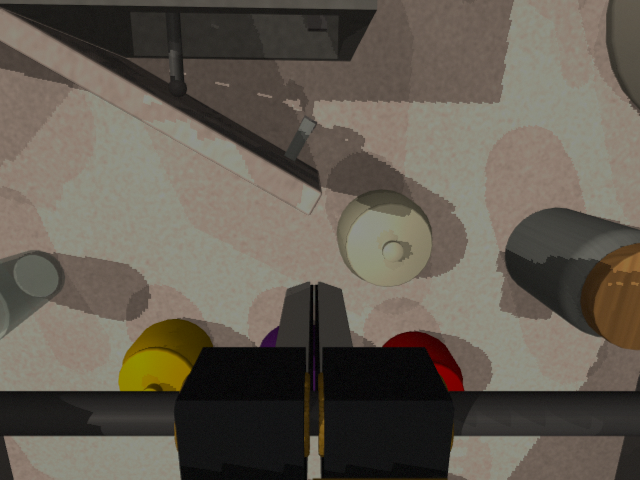

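The catch has let go and the door is ajar: in the wrist view its free corner is at (320,190). A catch bracket sticks out of the inner face at (303,137), near the free edge, and the plunger is at (176,60). The pot at (385,238) is clear.

Run:
```python
from h import *
C=cam("wrist")
xa=np.array([.988,.156]);ya=np.array([-.156,.988]);H=np.array([646,-62])
def loc(u,v,z):
    p=plane(C,u,v,z)[:2]; return p, np.array([(p-H)@xa,(p-H)@ya])
for n,u,v,z in [("freeIn",320,188,156),("freeOut",308,214,156),("carcR",377,10,160)]:
    p,l=loc(u,v,z); print(n,p.round(),l.round(),np.hypot(*l).round(), np.arctan2(-l[0],-l[1]).round(3))
for z in (156,130,100,70):
    print(z,[loc(u,v,z)[1].round().tolist() for u,v in ((292,155),(308,118),(176,95))])
print(plane(C,385,240,40))
```

```text
freeIn [ 578. -245.] [ -96. -170.] 195.0 0.513
freeOut [ 562. -241.] [-111. -163.] 198.0 0.598
carcR [ 674. -259.] [  -3. -199.] 199.0 0.015
156 [[-77.0, -154.0], [-57.0, -163.0], [-45.0, -90.0]]
130 [[-78.0, -153.0], [-56.0, -163.0], [-43.0, -82.0]]
100 [[-80.0, -151.0], [-55.0, -163.0], [-40.0, -73.0]]
70 [[-81.0, -150.0], [-54.0, -162.0], [-38.0, -63.0]]
[ 526.96443742 -314.69377621   40.        ]
```

Run:
```python
from h import *
xa=np.array([.988,.156]);ya=np.array([-.156,.988]);H=np.array([646,-62])
e=manip.read_state()["eef_pos"]
st=H-38*xa-124*ya; print("start shift",(st-e[:2]).round(1))
for t in np.append(np.arange(.45,1.56,.1),[1.57,1.6]):
    c,s=np.cos(t),np.sin(t); d=np.array([-s,-c]);n=np.array([c,-s]); l=127*d+(8*c+12.5*s)*n
    p=H+l[0]*xa+l[1]*ya; print(round(t,2),p.round(1),(p-st).round(1))
```

```text
start shift [94.5 57.9]
0.45 [ 621.4 -187.3] [-6.4  3.2]
0.55 [ 609.6 -184.4] [-18.2   6. ]
0.65 [ 598.1 -180.5] [-29.7  10. ]
0.75 [ 586.9 -175.4] [-40.9  15.1]
0.85 [ 576.1 -169.1] [-51.7  21.4]
0.95 [ 565.9 -161.7] [-61.9  28.8]
1.05 [ 556.3 -153.2] [-71.5  37.3]
1.15 [ 547.6 -143.6] [-80.2  46.8]
1.25 [ 539.8 -133.1] [-88.   57.3]
1.35 [ 533.1 -121.8] [-94.7  68.7]
1.45 [ 527.5 -109.7] [-100.3   80.8]
1.55 [523.2 -96.9] [-104.6   93.6]
1.57 [522.5 -94.3] [-105.3   96.2]
1.6 [521.6 -90.3] [-106.2  100.1]
```

jog_arm([
  [0.03,0.02,0,0,0,0,0],
  [0.06,0.04,0,0,0,0,0],
  [0.08,0.05,0,0,0,0,0],
  [0.094,0.058,0,0,0,0,0],
  [0.094,0.058,0,0,0,0,0],
  [0.094,0.058,-0.03,0,0,0,0],
  [0.094,0.058,-0.06,0,0,0,0],
  [0.094,0.058,-0.085,0,0,0,0],
  [0.094,0.058,-0.105,0,0,0,0],
  [0.094,0.058,-0.113,0,0,0,0],
])

```text
clock: 13.3
eef_pos: [626.5, -190.4, 101.1]
eef_rot: [-3.141, 0.001, 0.161]
wrist_force: [0.1, -0.7, 0.6]
finger_gap: 0.4
```

jog_arm([
  [-0.005,0.002,0.002,0,0,0,0],
  [-0.012,0.0045,0.002,0,0,0,0],
  [-0.018,0.006,0.002,0,0,0,0],
  [-0.024,0.008,0.002,0,0,0,0],
  [-0.03,0.01,0.002,0,0,0,0],
  [-0.0355,0.0125,0.002,0,0,0,0],
  [-0.041,0.015,0.002,0,0,0,0],
  [-0.0465,0.018,0.002,0,0,0,0],
  [-0.052,0.0215,0.002,0,0,0,0],
  [-0.062,0.029,0.002,0,0,0,0],
])

```text
clock: 14.55
eef_pos: [564.9, -161.1, 104.4]
eef_rot: [3.141, -0.0, 0.161]
wrist_force: [2.0, -0.8, -1.0]
finger_gap: 0.5
```

jog_arm([
  [-0.005,0.004,0,0,0,0,0],
  [-0.0095,0.0085,0,0,0,0,0],
  [-0.014,0.013,0,0,0,0,0],
  [-0.018,0.018,0,0,0,0,0],
  [-0.022,0.023,0,0,0,0,0],
  [-0.026,0.0285,0,0,0,0,0],
  [-0.0295,0.034,0,0,0,0,0],
  [-0.033,0.04,0,0,0,0,0],
  [-0.036,0.046,0,0,0,0,0],
  [-0.0385,0.052,0,0,0,0,0],
])

```text
clock: 15.8
eef_pos: [526.5, -108.9, 104.4]
eef_rot: [3.142, -0.0, 0.161]
wrist_force: [1.7, -0.1, -0.6]
finger_gap: 0.7
```

Next I'll finish to about 1.58 rad, then back off to −y and lift.

jog_arm([
  [-0.001,0.004,0,0,0,0,0],
  [-0.002,0.008,0,0,0,0,0],
  [-0.0035,0.012,0,0,0,0,0],
  [-0.0045,0.015,0,0,0,0,0],
  [-0.005,0.017,0,0,0,0,0],
  [-0.005,0.017,0,0,0,0,0],
  [-0.003,0.005,0,0,0,0,0],
  [0,-0.01,0,0,0,0,0],
  [0.003,-0.03,0,0,0,0,0],
  [0.003,-0.035,0,0,0,0,0],
])

```text
clock: 17.05
eef_pos: [529.8, -146.1, 104.3]
eef_rot: [3.142, 0.0, 0.16]
wrist_force: [-1.5, 0.5, 0.1]
finger_gap: 0.3
```

jog_arm([
  [0,0,0.03,0,0,0,0],
  [0,0,0.08,0,0,0,0],
  [0,0,0.13,0,0,0,0],
  [0,0,0.16,0,0,0,0],
  [-0.03,-0.04,0.16,0,0,0,0],
  [-0.06,-0.08,0.16,0,0,0,0],
  [-0.09,-0.12,0.16,0,0,0,0],
  [-0.12,-0.17,0.16,0,0,0,0],
  [-0.15,-0.22,0.16,0,0,0,0],
  [-0.16,-0.25,0.16,0,0,0,0],
])

```text
clock: 18.3
eef_pos: [367.9, -396.4, 264.5]
eef_rot: [3.142, 0.0, 0.159]
wrist_force: [0.4, 0.5, 0.4]
finger_gap: 0.4
```

Run:
```python
from h import *
C=cam("top"); cv2.imwrite("pics/t5.png",cv2.resize(C[0][120:340,250:560],None,fx=2.5,fy=2.5,interpolation=cv2.INTER_CUBIC))
C=cam("scene"); cv2.imwrite("pics/s5.png",cv2.resize(C[0][130:330,180:400],None,fx=2.9,fy=2.9,interpolation=cv2.INTER_CUBIC))
```

```text
(no output)
```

View pics/t5.png

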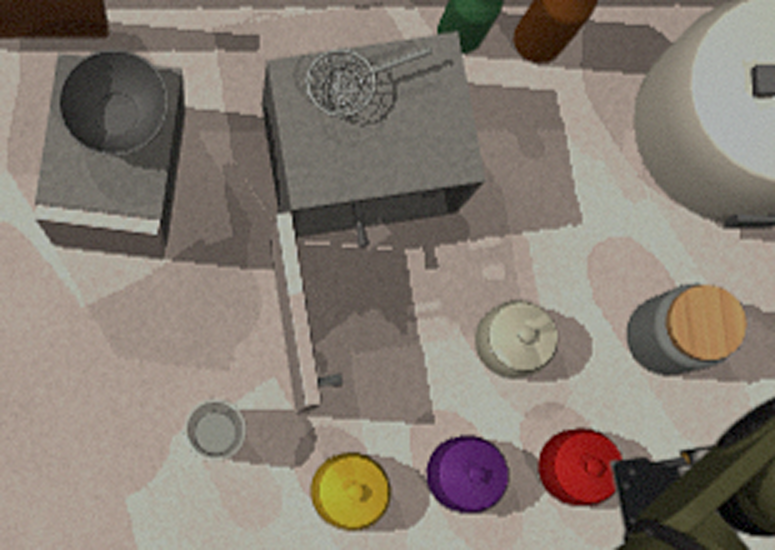

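View pics/s5.png

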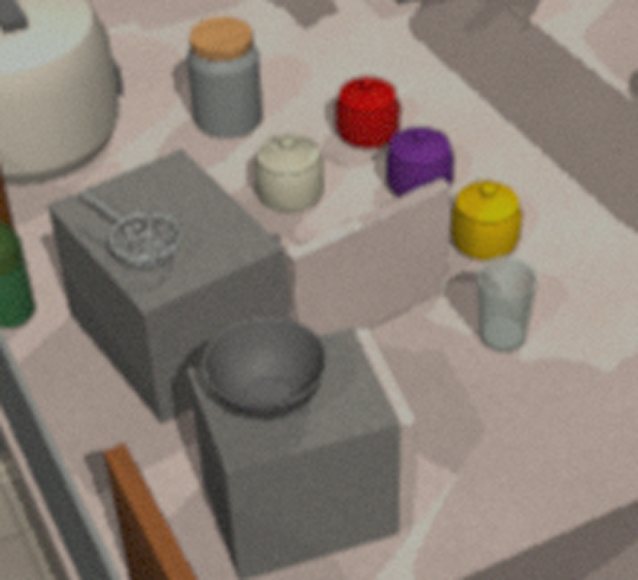

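The top view shows the door at a right angle: inner edge (290,213) to (318,403), square to the carcass front. The pot at (517,338) is well clear, and the other items are where they were.

Run:
```python
from h import *
s=manip.read_state(); print(s["clock"],s["wrist_force"]); print(manip.sign_off())
```

```text
18.4 [-0.27649086  0.61223801 -0.02907533]
the job is handed in; nothing more can be done
None
```

The wide cupboard's door stands open at about a right angle, and the job was handed in at 18.4 s of the 69 s allowed.

1. **Honey pot:** I slid it about 105 mm away from the hinge side with two finger tips. It is now at about (526, −317) mm, roughly 40 mm outside the door's swing.
2. **Touch catch:** I pressed near the door's free edge to about 10 N. The catch let go and the door sprang ajar to about 0.51 rad.
3. **Door:** I swung it open by pushing on its inner face with the shut fingers, between the spring plunger and the catch bracket, then withdrew the arm.

**Last checks:** In the final top and scene pictures the narrow cupboard is shut and the other items look undisturbed. I judged these by eye. The far-left mug and teaspoon were outside the cropped views, though the arm never went near them. Just before hand-in the wrist force was near zero, so the robot was touching nothing.

**Disagreements:** The first scene-camera estimate of the pot was about 25 mm off the top view. I put that down to the oblique view, used the top view, and the wrist picture agreed with it. The wrist pictures also put the hinge and free edge 3–5 mm from my first estimate, so I moved the hinge estimate before the swing.

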